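Load a reference cell into the photometer and hold its shutter open at the index

ROBOT

A 7-joint arm with a two-finger parallel gripper is mounted at the origin on the work surface. World frame = base frame: x ahead of the robot, y to its left, z up, the work surface at z = 0. Lengths are in m, angles in rad, forces in N, time in s.
With the tool pointing down it reaches from about 0.35 to 0.9 m from the base axis. Payload 8.1 kg.
Tool frame: the origin (TCP) lies at the centre of the arm's flange, where the gripper is bolted on; the fingertips stand 178 mm ahead of it and the grasp point (between the pads) lies 159 mm ahead of it; z points along the fingers, y is the line along which they close (so a half turn about z gives the same grasp; the last joint's range is limited). The gripper opens to 92 mm and grips with 3 to 60 N. Pads are 19 mm wide; open, the fingers measure 130 mm over their backs; the gripper's body (75 mm by 190 mm) begins 47 mm behind the grasp point.
Start: joints at [1.23, 0.434, 0.025, 1.573, -0.012, 1.134, -0.075], TCP at [0.147, -0.607, 0.405] pointing down, gripper open.
Joint ranges: [-2.62, 2.62], [-0.44, 2.09], [-1.27, 1.32], [0.08, 2.57], [-1.32, 4.46], [0.12, 2], [-2.74, 2.74]. Speed limits (rad/s): [2.22, 2.22, 3.01, 3.01, 3.14, 3.14, 3.14].

INTERFACE

Orientations are given as a rotation vector (axis times angle).
In Python, from cell import arm gives the robot as it stands. The module is installed in compiled form; this text tells all that it offers.
- The arm moves only by the shell command python3 -m inch 'ROWS' [FORCE]. ROWS is text: rows parted by semicolons, each of 5 numbers parted by spaces: the shift along the tool's x, y, z in m, then the turn about the tool's z in rad, then the finger opening in m, from 0 to 0.0918. In form: x y z roll fingers; .... A call has 1 to 5 rows; each row is the pose to reach, as a shift and turn from the pose commanded when the call began, along the tool's axes at that moment; what a row does not reach only later rows make up. A row lasts 1/10 s, in which the tool goes at most 50 mm and 8.59 degrees, less where a joint would pass 70% of its speed; a pose out of reach is approached as far as the arm can. A call with a gripper value outside its range is refused whole. The fingers move at their own pace and stop on an object; FORCE is the grip in N (left out, the last holds). Time passes only in rows, so rows that repeat a pose let the fingers close. It gives the time, the measured TCP pose, the force, the opening and the grip force at its end, in the units of the state.
- arm.observe(): the state, without advancing time (a new reading comes with each control period).
- arm.get_image(name): name is "side" or "top" or "wrist"; returns the picture (480x640x3 uint8, red, green, blue); there is no depth.
- arm.get_calibration(name): a dict with "intrinsics" (3x3 intrinsics, pixels), "pose" (4x4, takes a point from camera to world coordinates). Camera axes: x right, y up, looking along -z (the intrinsics and any distortion apply to the point x, -y, -z); pixel columns grow to the right and rows downward; lengths in m; the calibration is good to about 2 mm. The wrist camera is an equidistant fisheye: a pixel r from the principal point sees the ray r / f radians off the axis. A picture is of the moment at which its call begins: read the wrist's pose just before it. get_calibration takes no time and is no camera call; for the wrist camera it gives the pose at the moment of the call.
- arm.sign_off(): hands the job in; it is judged then, once.
Trained networks look in the newest picture that a camera, given by its name, has taken for a name from the list of things; names that differ only in an ending like _2 or _b are one class to them, and where a whole thing is asked for, a point or a joint stands for the part that bears it (a point fixed in the world has none). Each returns a list of dicts, best first, with "conf" (0 to 1); they miss things now and then, are a little off and sometimes report something else, mostly with a low value. They report only what shows in the picture. A call takes as long as a camera call. They do not tell look-alikes from the thing itself.
- arm.look_for(camera, query): "point" ([row, column] in pixels, amid what is visible of it).
- arm.silhouettes(camera, query): "region" (480x640 bool, what is visible of it) and "point" ([row, column] in pixels, amid what is visible of it).
- arm.place_of(camera, query): "point" ([row, column] in pixels: a listed point, or the origin of a listed thing).
The state is a dict: "clock": time; "joints": joint angles; "dq": joint speeds; "joint_efforts": joint torques, N m; "position": TCP position; "ee_rot": TCP orientation; "force": force on the tool from outside, world axes, zero at the start; "ft_torque": the same for the moment, N m; "width": opening from 0.0 (shut) to 1.0 (fully open); "gripper_force": force on a finger pad.
Only numpy, scipy, OpenCV 4.12 (cv2) and the standard library are available. Lean on these libraries where they do the work, as an engineer would, in place of code of your own. Each camera call takes 0.05 s, during which the arm holds its last target. There are 200 camera calls.

TASK

Check the photometer against its reference: take the amber reference cell (orange cap) out of the rack with a light grip, for it is glass, and lower it gently, without dropping it, upright and fully down into the measuring well. Let go of it, and only then pull the spring-return shutter slide out by its blue grip until its pointer is level with the red index rider, and keep it there: finish while still holding the slide at the mark. Do not shift the rider, and leave the other two cells, the bottles and the tip box where they stand.

Things in the scene. Friction and masses are not known exactly. Their poses are not given: they have to be found in the camera images.
- amber_center (a point): Centre (half-way up) of the amber reference cell: sealed glass cylinder, 24 mm diameter, 90 mm tall, about 60 g, its top 24 mm an orange cap of the same diameter. z up along it. Stands in any of the rack's three holes, 60 mm of it above the rack's top. Glass: breaks if a finger presses it with over 50 N, or if pushed onto something with over 30 N.
- green_center (a point): Same point of the green reference cell (green cap), same size, in another hole of the rack. Leave it there.
- clear_center (a point): Same point of the clear reference cell (white cap), same size, in another hole of the rack. Leave it there.
- rack: Blue rack block, fixed, 170 x 60 x 42 mm. Origin at the centre of its underside, x axis along its length. Three holes of 28 mm diameter, 30 mm deep, in a row along x, 52 mm apart, the middle one at the origin.
- well_mouth (a point): Centre of the measuring well's mouth (black ring) in the photometer's white deck, 90 mm above the bench. x points into the photometer from its front, y to its left, z up. Well: 30 mm diameter, 4 mm chamfer, 45 mm deep; a cell fully down has its centre level with the mouth. Deck 120 (x) by 220 mm, well in its middle; behind it the display rises 45 mm. Photometer fixed, turned up to 20 degrees.
- shutter: Spring-return shutter slide: steel rod out of the photometer's front, with an upright blue grip. Origin on the bench under the grip; axes as well_mouth. Slides out along -x, at most 60 mm (end stop). The spring pulls it home with 4.5 N at home plus 1.5 N for every 10 mm; let go, it runs home. It starts home.
- grip (a point): On the axis of the blue grip, 16 mm below its top. Axes as well_mouth. Grip 14 mm (x) by 26 mm (y), from 32 to 92 mm above the bench, this point at 76 mm; the rod (top 49 mm above the bench) leaves its back. At home 60 mm in front of the front wall (90 mm high), 120 mm before the well's centre and 30 mm right of it; nothing within 60 mm to its left and right is higher than 45 mm.
- pointer (a point): Tip of the slide's yellow pointer, a thin bar that stands out 60 mm to the left (+y) of the grip, 36 mm above the bench. It moves with the slide. Axes as those of well_mouth.
- index (a point): Middle of the red index rider's upright tab (4 mm thick along x) on the scale rail beside the pointer's tip, 36 mm above the bench. Axes as well_mouth. Mark reached when pointer and rider have the same x along these axes; 26 to 48 mm out from home. The rider is clamped by friction (8 N).
- jar: White plastic jar, 70 mm diameter, 115 mm tall, origin at the centre of its underside. Bystander.
- reagent: Amber bottle with blue cap, 60 mm diameter, 140 mm tall, origin at the centre of its underside. Bystander.
- vial: Small vial with red cap, 24 mm diameter, 45 mm tall, origin at the centre of its underside. Bystander.
- tip_box: Blue box of pipette tips, 85 x 125 x 65 mm, origin at the centre of its underside. Bystander.
There are look-alikes about, which are no part of the job. Of the things that look like the part that bears amber_center, the largest one is meant.

How it is judged:
On the way, in this order (a step that is already met when the one before it is completed fails the run):
1. the amber cell stands fully down in the measuring well, let go (horizontal distance between amber_center and well_mouth below 0.006 m and z of amber_center in the frame of well_mouth below 0.004 m and angle between amber_center's own z axis and vertical below 0.18 rad and contact force between the fingers and amber_cell below 0.1 N), for 0.2 s.
2. the slide's pointer is level with the red rider (within 5 mm) and kept there for a second (x of pointer in the frame of index between -0.005 and 0.005 m and contact force between the fingers and shutter above 5 N), for 1 s.
At the end, for the whole second after the job is handed in: Fingers still holding the slide (over 5 N), at rest, pointer within 5 mm of the rider; amber cell let go, fully down in the well (4 mm), within 6 mm of its middle and 0.18 rad of upright; rider moved under 4 mm, other cells under 15 mm, jar, bottle, vial and tip box under 20 mm (all of step 1 and all of step 2 and linear speed of shutter below 0.01 m/s and contact force between shutter and amber_cell below 0.1 N and distance of index from where it was at the start of the episode below 0.004 m and distance of each of green_center, clear_center from where it was at the start of the episode below 0.015 m and distance of each of jar, reagent, vial, tip_box from where it was at the start of the episode below 0.02 m); the arm keeps its last pose, push and grip.
It fails at once if the amber cell squeezed by the fingers (more than 50 N a finger, 100 N in all) (contact force between the fingers and amber_cell above 100 N).
It fails at once if the amber cell pushed onto something with more than 30 N (contact force between amber_cell and reader above 30 N or contact force between amber_cell and rack above 30 N).
It fails at once if the amber cell dropped into the well (faster than 0.35 m/s inside its mouth) (horizontal distance between amber_center and well_mouth below 0.01 m and z of amber_center in the frame of well_mouth below 0.045 m and linear speed of amber_cell above 0.35 m/s).
It fails at once if the shutter opened (more than 10 mm) while the cell is not in the well (value of joint shutter above 0.01 m and distance between amber_center and well_mouth above 0.015 m).
It fails at once if the rider shifted, or another cell or bystander knocked about (distance of any of green_center, clear_center, jar, reagent, vial, tip_box from where it was at the start of the episode above 0.03 m or distance of index from where it was at the start of the episode above 0.006 m).
It also fails if it takes over 58 s, if anything falls off the work surface, if the arm or the gripper's body presses on something with over 40 N, if the wrist force passes 120 N, or if a joint passes its speed limit or range.

## Working session

There is one attempt and no reset: what is moved stays moved. The work goes in short steps, Python scripts to look and compute and a shell command to move; the robot and the scene stay as the last step left them, time stands still between calls to the robot, and variables do not carry over. Pictures are saved under pics/ and viewed, at most 13 in all, crops included, and the job is handed in when it is done.

```bash
mkdir -p pics
cat > h.py <<'E'
import numpy as np, cv2
from cell import arm
from scipy.spatial.transform import Rotation as R
def ray(cam,pt,cal=None):
    c=cal or arm.get_calibration(cam); K=np.array(c["intrinsics"]);T=np.array(c["pose"])
    u=(pt[1]-K[0,2])/K[0,0]; v=(pt[0]-K[1,2])/K[1,1]
    if cam=="wrist":
        r=np.hypot(u,v); s=np.sin(r)/r if r>1e-9 else 1; d=np.array([u*s,-v*s,-np.cos(r)])
    else: d=np.array([u,-v,-1.])
    d=T[:3,:3]@d; return T[:3,3],d/np.linalg.norm(d)
def atz(cam,pt,z,cal=None):
    o,d=ray(cam,pt,cal); return o+d*(z-o[2])/d[2]
def tri(rays):
    A=np.zeros((3,3));b=np.zeros(3)
    for o,d in rays:
        P=np.eye(3)-np.outer(d,d);A+=P;b+=P@o
    p=np.linalg.solve(A,b); return p,[float(np.linalg.norm((np.eye(3)-np.outer(d,d))@(p-o))) for o,d in rays]
def shot(cam,name):
    im=arm.get_image(cam); cv2.imwrite(f"pics/{name}.png",im[:,:,::-1]); return im
E
python3 - <<'E'
from h import *
ims=[shot("side","side0"),shot("top","top0")]
s=arm.observe(); print(s["clock"],s["position"],s["ee_rot"],s["width"])
for c in("side","top"):
    print(c,np.round(arm.get_calibration(c)["pose"],3).tolist())
    for q in("amber_center","green_center","clear_center","well_mouth","grip","pointer","index","rack"):
        print(c,q,[(np.round(d["point"],1).tolist(),round(d["conf"],2)) for d in arm.place_of(c,q)[:4]])
E
```

```text
0.1 [ 0.14716505 -0.60722497  0.40404021] [-3.11809614e+00 -3.72350551e-01  4.34049400e-04] 0.9986477578699272
side [[-0.856, 0.32, -0.407, 0.058], [-0.517, -0.521, 0.679, 0.763], [0.006, 0.792, 0.611, 0.827], [0.0, 0.0, 0.0, 1.0]]
side amber_center [([362.9, 316.9], 0.74), ([379.9, 284.3], 0.66), ([422.6, 321.0], 0.55)]
side green_center [([365.7, 256.3], 0.56), ([193.6, 410.4], 0.34)]
side clear_center [([353.5, 231.9], 0.95), ([227.5, 270.0], 0.66)]
side well_mouth [([229.1, 273.0], 0.71)]
side grip [([238.4, 330.8], 0.74)]
side pointer [([270.2, 320.5], 0.73)]
side index [([195.1, 409.6], 0.64), ([275.2, 333.2], 0.58)]
side rack [([388.4, 261.9], 0.84), ([356.2, 232.4], 0.26)]
top [[0.016, 0.989, -0.148, 0.383], [-1.0, 0.017, 0.009, -0.059], [0.011, 0.148, 0.989, 1.225], [0.0, 0.0, 0.0, 1.0]]
top amber_center [([294.9, 154.8], 0.63), ([304.5, 193.4], 0.5), ([334.7, 143.0], 0.49)]
top green_center [([266.3, 153.6], 0.55)]
top clear_center [([239.4, 155.8], 0.55)]
top well_mouth [([184.2, 302.4], 0.77)]
top grip [([238.1, 324.1], 0.7)]
top pointer [([245.7, 290.8], 0.81)]
top index [([267.2, 295.2], 0.58), ([183.1, 298.4], 0.26)]
top rack [([267.9, 160.5], 0.62)]
```

View pics/side0.png

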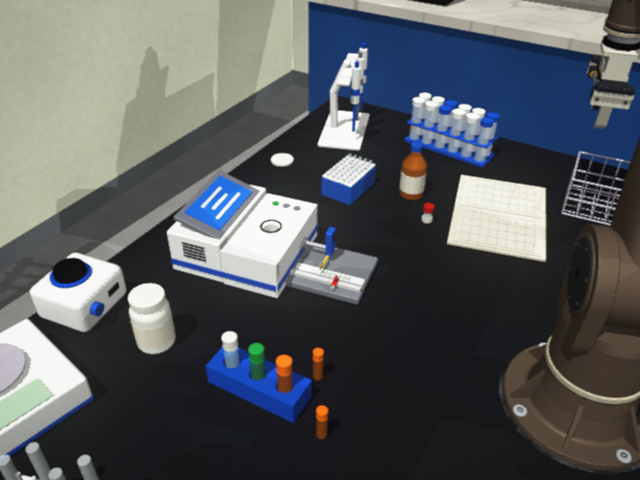

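View pics/top0.png

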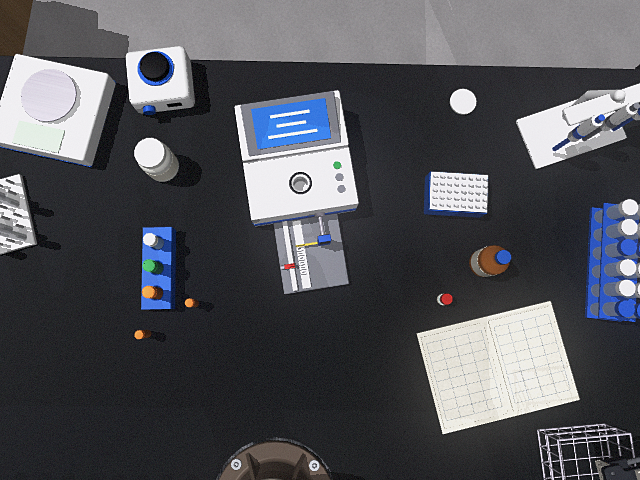

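The choice is the orange-capped cell in the rack at side (375,285) / top (292,151). The look-alikes are the two smaller free-standing orange vials at side (362,318) and (422,321), or top (303,191) and (335,143). I'll check with a crop and triangulate.

Run:
```python
from h import *
S=dict(amber=[379.9,284.3],green=[365.7,256.3],well=[229.1,273],grip=[238.4,330.8],pointer=[270.2,320.5],index=[275.2,333.2],clear=[353.5,231.9])
T=dict(amber=[294.9,154.8],green=[266.3,153.6],well=[184.2,302.4],grip=[238.1,324.1],pointer=[245.7,290.8],index=[267.2,295.2],clear=[239.4,155.8])
Z=dict(amber=.057,green=.057,clear=.057,well=.09,grip=.076,pointer=.036,index=.036)
for k in S:
    p,e=tri([ray("side",S[k]),ray("top",T[k])]); print(k,p.round(4),np.round(e,4),"side@z",atz("side",S[k],Z[k]).round(4),"top@z",atz("top",T[k],Z[k]).round(4))
# rack via colour in top, cap tops by colour
im=cv2.imread("pics/top0.png"); si=cv2.imread("pics/side0.png")
hsv=cv2.cvtColor(im,cv2.COLOR_BGR2HSV)
m=cv2.inRange(hsv,(5,150,120),(18,255,255)); n,l,st,c=cv2.connectedComponentsWithStats(m)
for i in range(1,n):
    if st[i,4]>20: print("orange top",st[i],c[i], atz("top",c[i][::-1],.102).round(4))
m=cv2.inRange(hsv[200:330,120:190],(100,150,60),(130,255,255)); r=cv2.minAreaRect(cv2.findNonZero(m)); print("rack",r,[atz("top",(y+200,x+120),.042).round(3).tolist() for x,y in cv2.boxPoints(r)])
a=cv2.resize(si[320:450,190:350],None,fx=3.5,fy=3.5); b=cv2.resize(im[215:315,220:360],None,fx=3.2,fy=4.55)[:455]
b=cv2.resize(im[205:300,265:355],(236,249)); a=cv2.copyMakeBorder(a,0,0,0,236,0); a[:249,-236:]=b
cv2.imwrite("pics/crop1.png",a); print(a.shape)
```

```text
amber [0.4164 0.2518 0.0562] [0.0004 0.0004] side@z [0.4164 0.2525 0.057 ] top@z [0.416  0.2514 0.057 ]
green [0.472  0.2552 0.0607] [0.0021 0.0021] side@z [0.4719 0.2521 0.057 ] top@z [0.4741 0.2572 0.057 ]
well [ 0.6435 -0.0456  0.0815] [0.0027 0.0027] side@z [ 0.6341 -0.0371  0.09  ] top@z [ 0.644  -0.0445  0.09  ]
grip [ 0.5329 -0.0923  0.0712] [0.0039 0.0039] side@z [ 0.5261 -0.088   0.076 ] top@z [ 0.5358 -0.0906  0.076 ]
pointer [ 0.5184 -0.0243  0.0415] [0.0052 0.0052] side@z [ 0.5165 -0.0313  0.036 ] top@z [ 0.5239 -0.022   0.036 ]
index [ 0.4822 -0.0306  0.0381] [0.0039 0.0039] side@z [ 0.487  -0.0314  0.036 ] top@z [ 0.4788 -0.0321  0.036 ]
clear [0.526  0.2536 0.0576] [0.0041 0.0041] side@z [0.5222 0.252  0.057 ] top@z [0.5297 0.2558 0.057 ]
orange top [481 246  24  28 329] [490.44072948 261.32826748] [ 0.4916 -0.4205  0.102 ]
orange top [142 286  15  12 129] [148.5503876  291.65891473] [0.4209 0.252  0.102 ]
orange top [185 298   9   9  64] [188.828125 302.3125  ] [0.4015 0.1725 0.102 ]
orange top [134 330  11   9  71] [138.54929577 334.18309859] [0.3388 0.2665 0.102 ]
rack ((38.19696044921875, 68.04576110839844), (33.6801872253418, 82.60707092285156), 1.1934895515441895) [[0.387, 0.283, 0.042], [0.559, 0.29, 0.042], [0.558, 0.219, 0.042], [0.387, 0.214, 0.042]]
(455, 796, 3)
```

View pics/crop1.png

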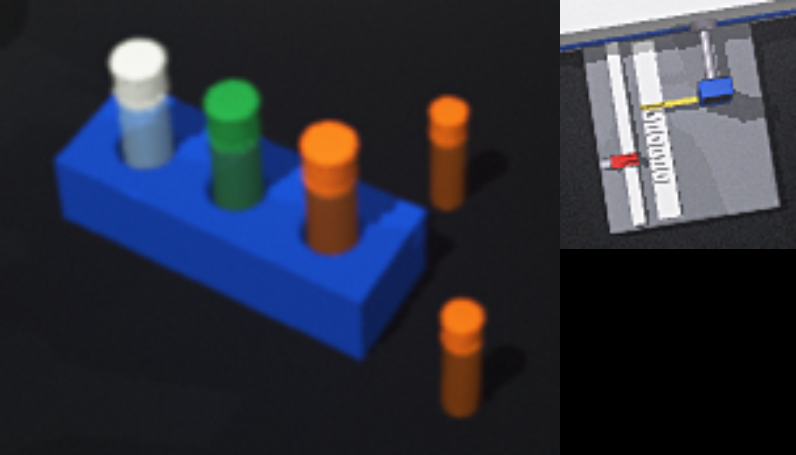

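The crop confirms it: the orange cell in the rack is clearly the largest. The pointer sits about 30 mm short of the rider. On the way to the rack I'll stop over the photometer for a close look.

```bash
python3 -m inch '0.037 -0.031 0 0 0.09; 0.074 -0.062 0 0 0.09; 0.111 -0.093 0 0 0.09; 0.148 -0.124 0 0 0.09; 0.185 -0.155 0 0 0.09'
python3 -m inch '0.037 -0.031 0 0 0.09; 0.074 -0.062 0 0 0.09; 0.111 -0.093 0 0 0.09; 0.148 -0.124 0 0 0.09; 0.185 -0.155 0 0 0.09'
python3 -m inch '0.037 -0.031 0 0.03 0.09; 0.074 -0.062 0 0.06 0.09; 0.111 -0.093 0 0.09 0.09; 0.146 -0.121 0 0.13 0.09; 0.146 -0.121 0 0.13 0.09'
python3 -m inch '0 0 0 0 0.09;0 0 0 0 0.09'
cat > look.py <<'E'
import sys
from h import *
name=sys.argv[1]
s=arm.observe(); cal=arm.get_calibration("wrist"); shot("wrist",name)
r=R.from_rotvec(s["ee_rot"]).as_matrix(); print(s["clock"],s["position"].round(4),"toolx",r[:,0].round(4),"toolz",r[:,2].round(4),s["width"],s["gripper_force"])
Z=dict(well_mouth=.09,grip=.076,pointer=.036,index=.036,amber_center=.057,green_center=.057,clear_center=.057)
for q in sys.argv[2:]:
    for d in arm.place_of("wrist",q)[:3]: print(q,np.round(d["point"],1),round(d["conf"],2),atz("wrist",d["point"],Z[q],cal).round(4))
E
python3 look.py w1 well_mouth grip pointer index amber_center green_center clear_center
```

```text
clock: 1.4
position: [0.2913, -0.4115, 0.405]
ee_rot: [3.119, 0.372, 0.001]
force: [1.3, -0.5, 1.1]
width: 0.982
gripper_force: 0.0
clock: 1.9
position: [0.4346, -0.2173, 0.4051]
ee_rot: [3.119, 0.372, 0.001]
force: [0.7, -0.6, 0.0]
width: 0.979
gripper_force: 0.0
clock: 2.4
position: [0.5499, -0.0606, 0.4048]
ee_rot: [-3.133, -0.181, -0.004]
force: [0.2, 0.1, 0.2]
width: 0.981
gripper_force: 0.0
clock: 2.6
position: [0.5467, -0.0682, 0.4046]
ee_rot: [3.136, 0.167, -0.001]
force: [-0.1, -0.7, 0.1]
width: 0.978
gripper_force: 0.0
2.6 [ 0.5467 -0.0682  0.4046] toolx [ 9.943e-01  1.064e-01 -8.000e-04] toolz [-7.e-04 -8.e-04 -1.e+00] 0.9781819956001462 0.0
well_mouth [ 96.  302.3] 0.78 [ 0.6472 -0.0417  0.09  ]
grip [241.1 345.8] 0.86 [ 0.5306 -0.0902  0.076 ]
pointer [230.5 279.4] 0.71 [ 0.5233 -0.0286  0.036 ]
index [274.3 273.6] 0.49 [ 0.4774 -0.0261  0.036 ]
green_center [252.6  40.7] 0.59 [0.4729 0.2522 0.057 ]
clear_center [208.7  35.4] 0.56 [0.5247 0.2546 0.057 ]
```

View pics/w1.png

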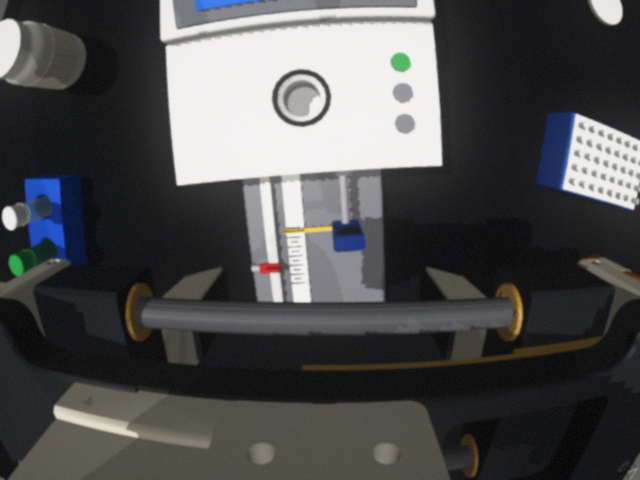

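The wrist view shows the well ring at (97,301), the grip at (235,347), the pointer tip at (230,287) and the rider at (268,267). I'll refine the well centre and yaw from the image.

Run:
```python
from h import *
im=cv2.imread("pics/w1.png"); g=cv2.cvtColor(im,cv2.COLOR_BGR2GRAY); cal=arm.get_calibration("wrist")
m=(g[60:135,262:342]<80).astype(np.uint8); n,l,st,c=cv2.connectedComponentsWithStats(m); i=1+st[1:,4].argmax()
ys,xs=np.where(l==i); P=np.array([atz("wrist",(y+60,x+262),.09,cal)[:2] for y,x in zip(ys,xs)])
h=cv2.convexHull(P.astype(np.float32)*1000); print("ring hull",cv2.minEnclosingCircle(h),cv2.fitEllipse(h))
# deck front edge: last bright row per column
E=[]
for x in range(185,435,5):
    col=g[140:195,x].astype(float); y=140+np.argmin(np.diff(col[::1])); E.append(atz("wrist",(y+.5,x),.09,cal)[:2])
E=np.array(E,np.float32); v=cv2.fitLine(E,cv2.DIST_HUBER,0,1e-4,1e-4).ravel(); print("yaw",np.degrees(np.arctan2(-v[0],v[1]))%180, v)
hs=cv2.cvtColor(im,cv2.COLOR_BGR2HSV)
for nm,lo,hi,z in(("yellow",(18,120,100),(35,255,255),.036),("red",(0,170,120),(6,255,255),.036),("blue",(105,120,40),(130,255,255),.092)):
    q=cv2.inRange(hs,lo,hi); q[:200]=0; q[300:]=0; q[:,:240]=0; q[:,400:]=0
    y,x=np.where(q>0); W=np.array([atz("wrist",(a,b),z,cal)[:2] for a,b in zip(y,x)]); print(nm,len(y),y.min(),y.max(),x.min(),x.max(),W.mean(0).round(4))
    if nm!="blue":
        for a in np.unique(x)[::4]: print((a,round(float(y[x==a].mean()),1)),end=" ")
        print()
```

```text
ring hull ((646.760986328125, -39.92385482788086), 21.948789596557617) ((646.783203125, -39.89405822753906), (43.324363708496094, 43.562496185302734), 169.2071075439453)
yaw 10.230499 [ 0.1776084  -0.98410124  0.5872582  -0.05053383]
yellow 178 226 232 285 331 [ 0.5284 -0.0568]
(np.int64(285), 231.0) (np.int64(289), 230.0) (np.int64(293), 230.0) (np.int64(297), 229.5) (np.int64(301), 229.5) (np.int64(305), 229.5) (np.int64(309), 229.5) (np.int64(313), 229.0) (np.int64(317), 228.5) (np.int64(321), 228.5) (np.int64(325), 228.5) (np.int64(329), 228.0) 
red 132 264 272 260 279 [ 0.4842 -0.02  ]
(np.int64(260), 265.5) (np.int64(264), 268.0) (np.int64(268), 268.0) (np.int64(272), 268.0) (np.int64(276), 267.5) 
blue 587 221 250 333 364 [ 0.5375 -0.0895]
```

```bash
python3 -m inch '-0.012 -0.045 0 0.02 0.07; -0.024 -0.09 0 0.04 0.07; -0.037 -0.135 0 0.06 0.07; -0.05 -0.18 0 0.08 0.07; -0.062 -0.225 0 0.1 0.07'
python3 - <<'E'
from h import *
s=arm.observe(); r=R.from_rotvec(s["ee_rot"]).as_matrix(); print(s["position"].round(4),(r.T@(np.array([.419,.252,.30])-s["position"])).round(4),r[:,0].round(3))
E
```

```text
clock: 3.5
position: [0.4603, 0.1514, 0.405]
ee_rot: [3.142, 0.01, 0.001]
force: [1.5, 1.4, -0.3]
width: 0.77
gripper_force: 0.0
[0.4603 0.1514 0.405 ] [-0.0407 -0.1009  0.1049] [1.    0.006 0.001]
```

```bash
python3 -m inch '-0.015 -0.035 0.03 0 0.07; -0.03 -0.07 0.06 0 0.07; -0.041 -0.102 0.09 0 0.07; -0.041 -0.102 0.105 0 0.07; -0.041 -0.102 0.105 0 0.07'
python3 look.py w2 amber_center green_center clear_center
python3 - <<'E'
from h import *
a,b=shot("top","t2"),shot("side","s2")
for c in("side","top"):
  for q in ("amber_center","green_center"): print(c,q,[(np.round(d["point"],1).tolist(),round(d["conf"],2)) for d in arm.place_of(c,q)[:3]])
cv2.imwrite("pics/c2.png",np.hstack([cv2.resize(cv2.imread("pics/s2.png")[270:450,190:370],(400,400)),cv2.resize(cv2.imread("pics/w2.png")[:,:],(400,400))]))
E
```

```text
clock: 4.0
position: [0.4185, 0.252, 0.2979]
ee_rot: [3.14, 0.016, -0.005]
force: [0.6, -0.8, 0.5]
width: 0.761
gripper_force: 0.0
4.0 [0.4185 0.252  0.2979] toolx [ 0.9999  0.0101 -0.0035] toolz [-0.0035 -0.002  -1.    ] 0.7612257685536538 0.0
amber_center [339.1 289.7] 0.98 [0.3544 0.2733 0.057 ]
amber_center [264.2 423.4] 0.65 [0.4095 0.1865 0.057 ]
amber_center [246.  325.6] 0.61 [0.4213 0.2496 0.057 ]
clear_center [ 74.4 313. ] 0.58 [0.525  0.2581 0.057 ]
side amber_center [([378.2, 282.3], 0.65), ([425.8, 320.8], 0.63), ([362.3, 318.0], 0.61)]
side green_center [([362.8, 253.4], 0.5)]
top amber_center [([292.2, 156.7], 0.49), ([306.1, 191.7], 0.39), ([336.1, 144.4], 0.39)]
top green_center [([167.1, 161.1], 0.54), ([267.1, 156.9], 0.46)]
```

View pics/c2.png

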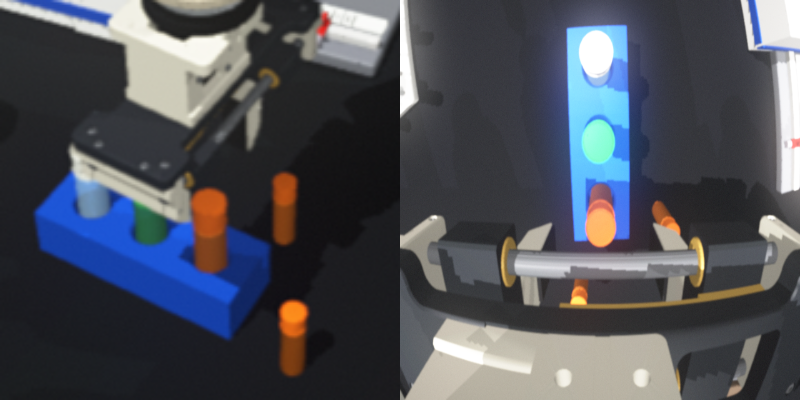

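The orange cap is centred between the fingers at about crop (600,222), with a small vial just outside the right finger at (665,218). I'll narrow the opening, descend, and close lightly.

```bash
python3 -m inch '0.001 0.001 0.01 0 0.05; 0.001 0.001 0.02 0 0.05; 0.001 0.001 0.035 0 0.05; 0.001 0.001 0.054 0 0.05; 0.001 0.001 0.054 0 0.05' 12
python3 -m inch '0 0 0 0 0.015; 0 0 0 0 0.015; 0 0 0 0 0.015; 0 0 0 0 0.015; 0 0 0 0 0.015' 12
python3 -m inch '0 0 0 0 0.015; 0 0 0 0 0.015; 0 0 0 0 0.015' 12
```

```text
clock: 5.0
position: [0.4196, 0.2499, 0.243]
ee_rot: [3.139, 0.012, -0.007]
force: [-0.1, -0.2, -0.2]
width: 0.545
gripper_force: 0.0
clock: 5.5
position: [0.4208, 0.251, 0.2463]
ee_rot: [-3.141, -0.012, -0.002]
force: [1.2, 0.5, 2.9]
width: 0.261
gripper_force: 12.0
clock: 5.8
position: [0.4209, 0.251, 0.2463]
ee_rot: [-3.141, -0.012, -0.002]
force: [-1.3, 1.0, 6.2]
width: 0.259
gripper_force: 12.0
```

```bash
python3 -m inch '0 0 -0.01 0 0.015; 0 0 -0.025 0 0.015; 0 0 -0.045 0 0.015; 0 0 -0.065 0 0.015; 0 0 -0.085 0 0.015'
python3 -m inch '0 0 -0.02 0 0.015; 0 0 -0.04 0 0.015; 0 0 -0.04 0 0.015'
python3 - <<'E'
from h import *
s=arm.observe(); p=s["position"]; r=R.from_rotvec(s["ee_rot"]).as_matrix(); print(p,r[:,0].round(4))
z=p[2]-.159-.028
cal=arm.get_calibration("wrist"); shot("wrist","w3");shot("side","s3");shot("top","t3")
for c,cl in(("wrist",cal),("side",None),("top",None)):
  for d in arm.place_of(c,"amber_center")[:3]: print(c,np.round(d["point"],1),round(d["conf"],2),atz(c,d["point"],z,cl).round(4))
print((r.T@(np.array([.6465,-.041,p[2]])-p)).round(4))
cv2.imwrite("pics/c3.png",np.hstack([cv2.resize(cv2.imread("pics/s3.png")[230:430,170:370],(400,400)),cv2.resize(cv2.imread("pics/w3.png"),(400,400))]))
E
```

```text
clock: 6.3
position: [0.4203, 0.2503, 0.3318]
ee_rot: [3.141, 0.012, -0.001]
force: [0.4, 0.4, -0.5]
width: 0.257
gripper_force: 12.0
clock: 6.6
position: [0.4209, 0.251, 0.3734]
ee_rot: [-3.14, -0.012, -0.005]
force: [0.9, -0.9, 0.1]
width: 0.257
gripper_force: 12.0
[0.42091574 0.25098285 0.37343726] [1.     0.0075 0.0034]
wrist [238.6 404.7] 0.87 [0.445  0.2125 0.1864]
side [322.  283.9] 0.8 [0.4157 0.249  0.1864]
side [364.7 320.9] 0.67 [0.3276 0.2902 0.1864]
side [422.9 322.1] 0.57 [0.2788 0.3698 0.1864]
top [333.  142.7] 0.68 [0.3443 0.2348 0.1864]
top [305.  190.5] 0.53 [0.3953 0.1519 0.1864]
top [244.1 324.7] 0.31 [ 0.51   -0.0888  0.1864]
[2.234e-01 2.937e-01 2.000e-04]
```

View pics/c3.png

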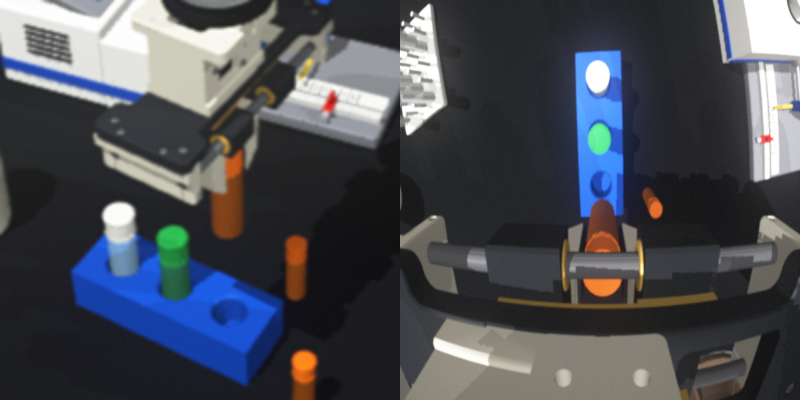

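The cell is held upright and the rack hole is empty. Moving over the well.

```bash
python3 -m inch '0.025 0.033 0 0 0.015; 0.053 0.07 0 0 0.015; 0.082 0.107 0 0 0.015; 0.11 0.145 0 0 0.015; 0.138 0.182 0 0 0.015'
python3 -m inch '0.028 0.037 0 0 0.015; 0.056 0.074 0 0 0.015; 0.075 0.098 0 0 0.015; 0.085 0.112 0 0 0.015; 0.085 0.112 0 0 0.015'
python3 -m inch '0 0 0 -0.08 0.015; 0 0 0 -0.15 0.015; 0 0 0 -0.15 0.015'
python3 look.py w4 well_mouth
python3 - <<'E'
from h import *
shot("side","s4");shot("top","t4")
s=arm.observe(); z=s["position"][2]-.187
for c in("side","top"):
  print(c,"amber",[(np.round(d["point"],1).tolist(),round(d["conf"],2),atz(c,d["point"],z).round(4).tolist()) for d in arm.place_of(c,"amber_center")[:1]],"well",[(np.round(d["point"],1).tolist(),round(d["conf"],2),atz(c,d["point"],.09).round(4).tolist()) for d in arm.place_of(c,"well_mouth")[:1]])
cv2.imwrite("pics/c4.png",np.hstack([cv2.resize(cv2.imread("pics/s4.png")[130:300,180:350],(400,400),interpolation=cv2.INTER_CUBIC),cv2.resize(cv2.imread("pics/w4.png")[150:400,200:450],(400,400))]))
E
```

```text
clock: 7.4
position: [0.5608, 0.068, 0.37]
ee_rot: [3.141, 0.012, -0.002]
force: [1.0, 0.5, -1.1]
width: 0.257
gripper_force: 12.0
clock: 7.9
position: [0.6465, -0.0438, 0.3695]
ee_rot: [3.141, 0.007, -0.002]
force: [-0.2, -0.3, -0.7]
width: 0.26
gripper_force: 12.0
clock: 8.2
position: [0.6451, -0.0393, 0.3705]
ee_rot: [-3.13, -0.253, 0.001]
force: [-0.2, 1.5, -1.3]
width: 0.257
gripper_force: 12.0
8.2 [ 0.6451 -0.0393  0.3705] toolx [ 9.870e-01  1.609e-01 -8.000e-04] toolz [-0.001   0.0012 -1.    ] 0.2572875855398053 12.001370787620544
well_mouth [233.9 323.4] 0.97 [ 0.6457 -0.0395  0.09  ]
side amber [([362.4, 319.1], 0.75, [0.333, 0.286, 0.1838])] well [([225.2, 269.3], 0.9, [0.6482, -0.0442, 0.09])]
top amber [([332.4, 141.9], 0.54, [0.3453, 0.237, 0.1838])] well []
```

View pics/c4.png

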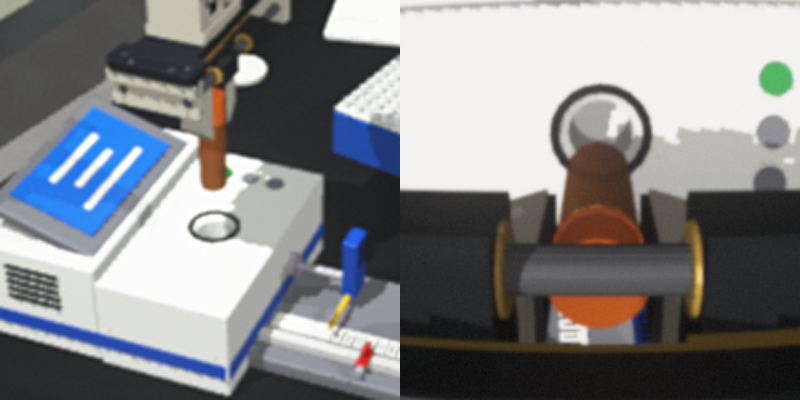

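The cell hangs just above the well (side view: ring at crop (214,226), cell bottom at (212,185)). I'll measure the cell-to-ring offset in the wrist picture.

Run:
```python
from h import *
cal=arm.get_calibration("wrist"); s=arm.observe(); p=s["position"]; r=R.from_rotvec(s["ee_rot"]).as_matrix()
im=cv2.imread("pics/w4.png"); g=cv2.cvtColor(im,cv2.COLOR_BGR2GRAY)
P=[]
c0=np.array([230,325.6])
for a in np.radians(np.arange(150,391,6)):  # outer ring: ray from outside inwards
    d=np.array([np.sin(a),np.cos(a)])
    for rr in np.arange(40,20,-.25):
        y,x=c0+rr*d
        if cv2.getRectSubPix(g,(1,1),(float(x),float(y)))[0,0]<120: P.append(atz("wrist",(y,x),.09,cal)[:2]*1000); break
P=np.array(P,np.float32); print(len(P),cv2.fitEllipse(P),cv2.minEnclosingCircle(P))
far=atz("wrist",(239.4,323),p[2]-.232,cal); print("far",far,"cell centre",(far-.012*r[:,0]).round(4),"tcp",p)
```

```text
41 ((646.7161254882812, -43.45122528076172), (45.053558349609375, 45.92732620239258), 119.22767639160156) ((647.2230834960938, -43.50199890136719), 22.8830623626709)
far [ 0.65590997 -0.04026918  0.13876677] cell centre [ 0.6441 -0.0421  0.1388] tcp [ 0.64578232 -0.04140981  0.37076677]
```

```bash
python3 -m inch '0.002 0.001 0.01 0 0.015; 0.002 0.001 0.025 0 0.015; 0.002 0.001 0.04 0 0.015; 0.002 0.001 0.045 0 0.015; 0.002 0.001 0.05 0 0.015'
python3 -m inch '0 0 0.005 0 0.015; 0 0 0.010 0 0.015'
python3 -m inch '0 0 0.005 0 0.015; 0 0 0.01 0 0.015'
```

```text
clock: 9.1
position: [0.6478, -0.0423, 0.3194]
ee_rot: [-3.132, -0.248, 0.003]
force: [0.5, -0.6, -1.0]
width: 0.257
gripper_force: 12.0
clock: 9.3
position: [0.6482, -0.0422, 0.3107]
ee_rot: [3.132, 0.247, 0.001]
force: [0.2, 0.4, 0.8]
width: 0.258
gripper_force: 12.0
clock: 9.5
position: [0.6481, -0.0422, 0.3006]
ee_rot: [3.132, 0.247, 0.001]
force: [0.2, -1.1, 0.1]
width: 0.258
gripper_force: 12.0
```

The cell is 20 mm into the well with no contact force. Continuing down.

```bash
python3 -m inch '0 0 0.006 0 0.015; 0 0 0.012 0 0.015; 0 0 0.018 0 0.015'
python3 -m inch '0 0 0.002 0 0.015; 0 0 0.004 0 0.015; 0 0 0.004 0 0.015'
```

```text
clock: 9.8
position: [0.648, -0.0423, 0.2822]
ee_rot: [3.132, 0.247, -0.0]
force: [0.1, -0.4, 0.1]
width: 0.257
gripper_force: 12.0
clock: 10.1
position: [0.6483, -0.0421, 0.2793]
ee_rot: [3.132, 0.248, 0.002]
force: [-0.5, 0.5, 2.8]
width: 0.257
gripper_force: 12.0
```

```bash
python3 -m inch '0 0 0.001 0 0.015; 0 0 0.001 0 0.015; 0 0 0.002 0 0.015; 0 0 0.002 0 0.015'
```

```text
clock: 10.5
position: [0.6489, -0.0419, 0.279]
ee_rot: [3.132, 0.248, 0.006]
force: [-2.0, 0.0, 12.8]
width: 0.26
gripper_force: 12.0
```

It is seated (12.8 N from the bottom). Backing off, releasing and rising.

```bash
python3 -m inch '0 0 -0.003 0 0.015; 0 0 -0.003 0 0.03; 0 0 -0.003 0 0.05; 0 0 -0.003 0 0.05; 0 0 -0.003 0 0.05'
python3 -m inch '0 0 -0.015 0 0.05; 0 0 -0.04 0 0.05; 0 0 -0.08 0 0.06; 0 0 -0.12 0 0.06; 0 0 -0.12 0 0.06'
python3 look.py w5 amber_center well_mouth grip pointer index
python3 - <<'E'
from h import *
shot("side","s5");shot("top","t5")
s=arm.observe(); p=s["position"]; r=R.from_rotvec(s["ee_rot"]).as_matrix()
for c in("side","top"):
 for q,z in(("amber_center",.112),("grip",.076),("pointer",.036),("index",.036)):
  print(c,q,[(np.round(d["point"],1).tolist(),round(d["conf"],2),atz(c,d["point"],z).round(4).tolist()) for d in arm.look_for(c,q)[:2]] if q=="amber_center" else [(np.round(d["point"],1).tolist(),atz(c,d["point"],z).round(4).tolist()) for d in arm.place_of(c,q)[:2]])
print((r.T@(np.array([.5315,-.090,.235])-p)).round(4))
cv2.imwrite("pics/c5.png",np.hstack([cv2.resize(cv2.imread("pics/s5.png")[130:300,200:370],(400,400),interpolation=cv2.INTER_CUBIC),cv2.resize(cv2.imread("pics/t5.png")[160:300,240:380],(400,400))]))
E
```

```text
clock: 11.0
position: [0.6479, -0.0423, 0.2794]
ee_rot: [-3.132, -0.247, 0.001]
force: [0.1, -0.0, -0.7]
width: 0.523
gripper_force: 0.0
clock: 11.5
position: [0.6493, -0.0418, 0.4073]
ee_rot: [3.131, 0.247, 0.017]
force: [1.2, 0.6, -1.1]
width: 0.653
gripper_force: 0.0
11.5 [ 0.6493 -0.0418  0.4073] toolx [0.9875 0.1571 0.0107] toolz [ 1.080e-02  2.000e-04 -9.999e-01] 0.6532616793606146 0.0
amber_center [232.9 324.7] 0.57 [ 0.6372 -0.0461  0.057 ]
well_mouth [228.4 316.5] 0.58 [ 0.6479 -0.0374  0.09  ]
grip [348.5 352.3] 0.62 [ 0.5319 -0.0901  0.076 ]
index [362.4 287.2] 0.75 [ 0.4781 -0.0292  0.036 ]
side amber_center [([422.7, 322.6], 0.91, [0.304, 0.3236, 0.112]), ([219.5, 270.7], 0.83, [0.6392, -0.0377, 0.112])]
side grip [([238.9, 330.7], [0.5255, -0.0864, 0.076])]
side pointer [([266.4, 318.5], [0.526, -0.0393, 0.036])]
side index [([274.3, 334.0], [0.487, -0.0346, 0.036])]
top amber_center []
top grip [([241.5, 153.4], [0.5229, 0.2553, 0.076])]
top pointer [([265.4, 482.4], [0.4891, -0.4246, 0.036])]
top index [([264.4, 480.9], [0.4912, -0.4215, 0.036])]
[-0.122   0.0289  0.1639]
```

View pics/c5.png

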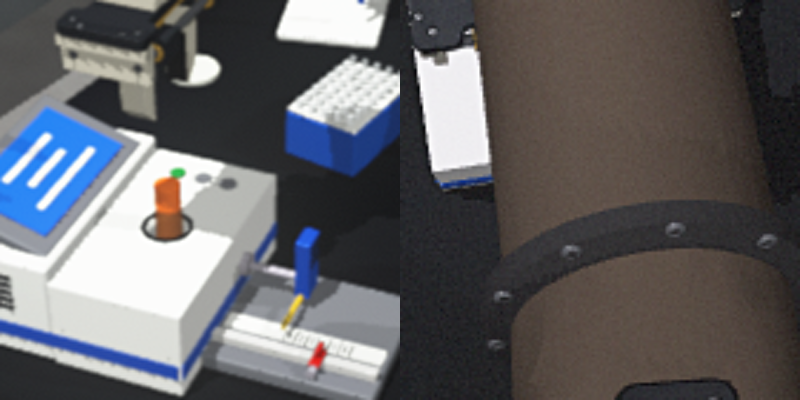

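The amber cell stands upright and fully down in the well (crop (167,205)). Next is to go over the grip, first checking the camera's clearance.

```bash
python3 -m inch '-0.03 0.007 0 0 0.06; -0.07 0.017 0 0 0.06; -0.11 0.026 0.01 0 0.06; -0.12 0.029 0.03 0 0.06; -0.12 0.029 0.06 0 0.06' 50
python3 -m inch '0 0 0 0 0.06'
python3 look.py w6 grip pointer index well_mouth
python3 - <<'E'
from h import *
s=arm.observe(); p=s["position"]; r=R.from_rotvec(s["ee_rot"]).as_matrix()
cp=np.array(arm.get_calibration("wrist")["pose"]); print("cam in tool",(r.T@(cp[:3,3]-p)).round(3))
shot("side","s6")
for q,z in(("grip",.076),("pointer",.036),("index",.036)): print("side",q,[(np.round(d["point"],1).tolist(),atz("side",d["point"],z).round(4).tolist()) for d in arm.place_of("side",q)[:2]])
E
```

```text
clock: 12.8
position: [0.5329, -0.0912, 0.3409]
ee_rot: [3.13, 0.244, 0.005]
force: [1.4, -0.3, 0.7]
width: 0.65
gripper_force: 0.0
clock: 12.9
position: [0.5324, -0.0902, 0.3371]
ee_rot: [-3.131, -0.247, 0.008]
force: [-0.9, 0.2, 1.2]
width: 0.652
gripper_force: 0.0
12.9 [ 0.5324 -0.0902  0.3371] toolx [ 0.9877  0.1565 -0.0051] toolz [-5.2e-03  3.0e-04 -1.0e+00] 0.6521302430305849 0.0
grip [238.7 324.9] 0.76 [ 0.5338 -0.0914  0.076 ]
grip [26.3 25.6] 0.61 [0.674  0.1814 0.076 ]
pointer [225.5 247.8] 0.61 [ 0.5238 -0.0317  0.036 ]
index [276.2 237.5] 0.8 [ 0.4797 -0.0272  0.036 ]
cam in tool [0.069 0.001 0.021]
side grip [([236.5, 330.2], [0.5304, -0.0929, 0.076]), ([223.6, 269.4], [0.6624, -0.0643, 0.076])]
side pointer [([268.6, 321.5], [0.5173, -0.0366, 0.036])]
side index [([276.1, 333.4], [0.4853, -0.0293, 0.036])]
```

View pics/w6.png

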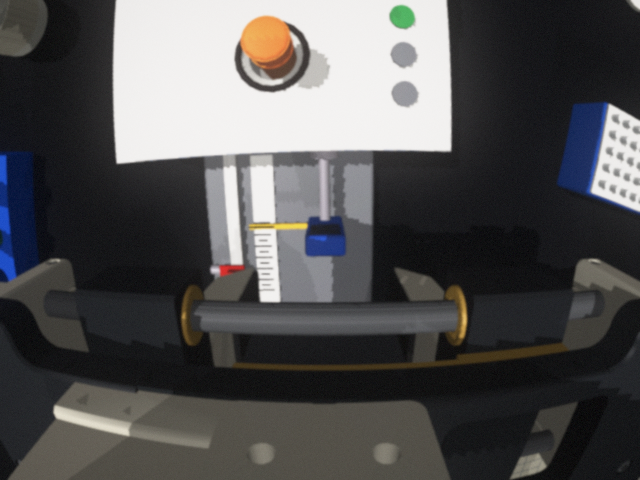

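The pointer bar is at (226,250–305), the rider at (270,232) and the grip at (237,325), centred in the tool. Descending to grip it.

```bash
python3 -m inch '0 0 0.03 0 0.06; 0 0 0.06 0 0.06; 0 0 0.085 0 0.06; 0 0 0.1 0 0.06; 0 0 0.1 0 0.06' 50
python3 -m inch '0 0 0 0 0.01; 0 0 0 0 0.01; 0 0 0 0 0.01; 0 0 0 0 0.01; 0 0 0 0 0.01' 50
python3 - <<'E'
from h import *
im=cv2.imread("pics/w6.png"); hs=cv2.cvtColor(im,cv2.COLOR_BGR2HSV)
s=arm.observe(); p=s["position"]; r=R.from_rotvec(s["ee_rot"]).as_matrix(); print(p,r[:,0].round(4),r[:,2].round(4))
# pose of camera at w6: shift of tool since
cal=arm.get_calibration("wrist"); K=cal["intrinsics"]; T=np.array(cal["pose"])
T=T.copy(); r6=R.from_rotvec([-3.131,-.247,.008]).as_matrix(); T[:3,:3]=r6@r.T@T[:3,:3]; T[:3,3]=np.array([.5324,-.0902,.3371])+r6@r.T@(np.array(cal["pose"])[:3,3]-p); c6=dict(intrinsics=K,pose=T)
x9=np.array([np.cos(np.radians(9.2)),np.sin(np.radians(9.2))])
for nm,lo,hi,b in(("yellow",(18,120,100),(35,255,255),(215,245,240,310)),("red",(0,150,90),(6,255,255),(255,285,205,250))):
    q=cv2.inRange(hs[b[0]:b[1],b[2]:b[3]],lo,hi); y,x=np.where(q>0); y+=b[0];x+=b[2]
    for a in np.unique(x)[::4]: 
        w=atz("wrist",(y[x==a].mean(),a),.036,c6)[:2]; print(nm,a,round(y[x==a].mean(),1),w.round(4),"along",round(float(w@x9),4))
E
```

```text
clock: 13.85
position: [0.5333, -0.0897, 0.238]
ee_rot: [-3.131, -0.248, 0.005]
force: [-0.3, 0.3, 0.2]
width: 0.65
gripper_force: 0.0
clock: 14.35
position: [0.5343, -0.0904, 0.2403]
ee_rot: [3.131, 0.247, 0.002]
force: [0.2, 1.7, 2.8]
width: 0.281
gripper_force: 50.0
[ 0.5342707  -0.09038057  0.24030866] [0.9876 0.1567 0.001 ] [ 0.0012 -0.0011 -1.    ]
yellow 250 226.5 [ 0.5233 -0.0335] along 0.5112
yellow 254 226.0 [ 0.5242 -0.0366] along 0.5116
yellow 258 225.5 [ 0.5251 -0.0397] along 0.512
yellow 262 225.5 [ 0.5256 -0.0429] along 0.512
yellow 266 225.5 [ 0.5261 -0.046 ] along 0.512
yellow 270 225.5 [ 0.5266 -0.0492] along 0.512
yellow 274 225.5 [ 0.5271 -0.0523] along 0.5119
yellow 278 226.0 [ 0.5272 -0.0555] along 0.5115
yellow 282 226.0 [ 0.5277 -0.0586] along 0.5115
yellow 286 225.5 [ 0.5285 -0.0616] along 0.5119
yellow 290 225.5 [ 0.529  -0.0647] along 0.5119
yellow 294 225.5 [ 0.5295 -0.0678] along 0.5119
yellow 298 225.5 [ 0.53   -0.0709] along 0.5119
yellow 302 225.5 [ 0.5305 -0.074 ] along 0.5119
yellow 306 225.0 [ 0.5314 -0.077 ] along 0.5122
red 220 267.0 [ 0.4852 -0.0118] along 0.4771
red 224 270.5 [ 0.4827 -0.0154] along 0.474
red 228 269.0 [ 0.4846 -0.0187] along 0.4754
red 232 268.5 [ 0.4857 -0.022 ] along 0.4759
red 236 268.0 [ 0.4867 -0.0254] along 0.4764
red 240 267.5 [ 0.4877 -0.0287] along 0.4768
```

The yaw of 9.2° is confirmed by the pointer bar, and the distance is 36–43 mm. I'll pull 32 mm first and look again.

```bash
python3 -m inch '-0.006 0 0 0 0.01; -0.013 0 0 0 0.01; -0.02 0 0 0 0.01; -0.026 0 0 0 0.01; -0.032 0 0 0 0.01' 50
python3 -m inch '0 0 0 0 0.01; 0 0 0 0 0.01'
python3 look.py w7 grip pointer index
python3 - <<'E'
from h import *
cal=arm.get_calibration("wrist")
shot("side","s7");shot("top","t7")
for c in("side","top"):
 for q in("grip","pointer","index"): print(c,q,[(np.round(d["point"],1).tolist(),round(d["conf"],2),atz(c,d["point"],.036).round(4).tolist()) for d in arm.place_of(c,q)[:1]])
cv2.imwrite("pics/c7.png",np.hstack([cv2.resize(cv2.imread("pics/s7.png")[220:310,280:370],(400,400),interpolation=cv2.INTER_CUBIC),cv2.resize(cv2.imread("pics/w7.png")[180:360,190:370],(400,400))]))
E
```

```text
clock: 14.85
position: [0.5041, -0.0956, 0.2403]
ee_rot: [3.131, 0.247, 0.009]
force: [10.6, -3.5, -7.8]
width: 0.28
gripper_force: 50.0
clock: 15.05
position: [0.5041, -0.0956, 0.2404]
ee_rot: [3.131, 0.247, 0.008]
force: [8.6, -3.1, -7.6]
width: 0.278
gripper_force: 50.0
15.05 [ 0.5041 -0.0956  0.2404] toolx [0.9876 0.1568 0.0053] toolz [ 5.5e-03 -8.0e-04 -1.0e+00] 0.2777193058448668 49.99813914299011
grip [302.  324.6] 0.82 [ 0.5065 -0.0967  0.076 ]
side grip [([242.0, 342.9], 0.68, [0.5227, -0.136, 0.036])]
side pointer [([268.4, 333.2], 0.71, [0.4974, -0.0496, 0.036])]
side index [([278.9, 334.3], 0.46, [0.4797, -0.0229, 0.036])]
top grip []
top pointer []
top index []
```

View pics/c7.png

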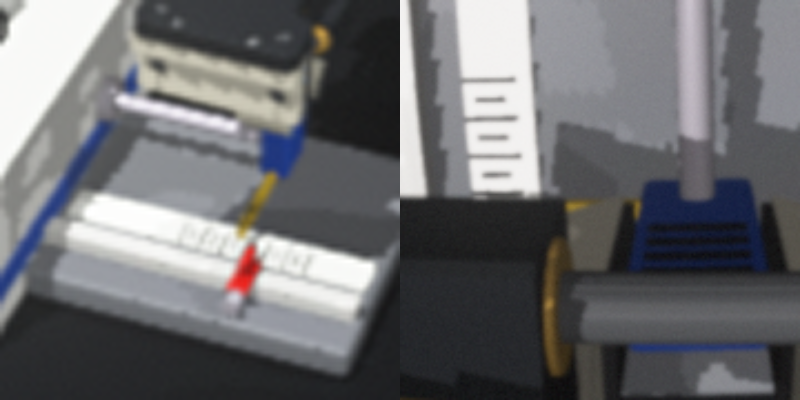

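Run:
```python
from h import *
a9=np.radians(9.2); x9=np.array([np.cos(a9),np.sin(a9)]); y9=np.array([-x9[1],x9[0]])
boxes={"side":((225,320,300,370)),"top":((225,285,270,335))}
for c,f in(("side","side0"),("side","s5"),("side","s6"),("side","s7"),("top","top0")):
    im=cv2.imread(f"pics/{f}.png"); im=im.astype(int); b=boxes[c]; s=im[b[0]:b[1],b[2]:b[3]]; B,G,Rr=s[...,0],s[...,1],s[...,2]
    for nm,m in(("yel",(Rr-B>50)&(G-B>30)&(Rr-G<70)),("red",(Rr-G>60)&(Rr-B>60))):
        w=np.where(m,(Rr-B if nm=="yel" else Rr-G),0).astype(float); y,x=np.where(m)
        if not len(y): print(f,nm,"none"); continue
        W=w[y,x]; P=np.array([atz(c,(j+b[0],i+b[2]),.036)[:2] for j,i in zip(y,x)]); al=P@x9; la=P@y9
        print(f,nm,len(y),"px",round(np.average(y+b[0],weights=W),1),round(np.average(x+b[2],weights=W),1),"along",round(np.average(al,weights=W),4),"lat",la.min().round(4),la.max().round(4))
        if nm=="red":
            for j in np.unique(y): k=y==j; print("   row",j+b[0],"al",round(np.average(al[k],weights=W[k]),4),"la",round(np.average(la[k],weights=W[k]),4),k.sum())
```

```text
side0 yel 44 px 261.0 324.2 along 0.5083 lat -0.1637 -0.1165
side0 red 47 px 281.0 334.6 along 0.4671 lat -0.1116 -0.0815
   row 275 al 0.4708 la -0.1116 1
   row 276 al 0.4699 la -0.1087 3
   row 277 al 0.4696 la -0.1055 2
   row 278 al 0.4689 la -0.1026 4
   row 279 al 0.4677 la -0.0999 6
   row 280 al 0.4665 la -0.0971 6
   row 281 al 0.4665 la -0.0939 5
   row 282 al 0.467 la -0.0905 5
   row 283 al 0.4668 la -0.0874 6
   row 284 al 0.4662 la -0.0845 6
   row 285 al 0.4639 la -0.0823 3
s5 yel 45 px 261.1 324.2 along 0.5083 lat -0.1637 -0.1165
s5 red 48 px 281.0 334.6 along 0.4671 lat -0.1116 -0.0815
   row 275 al 0.4708 la -0.1116 1
   row 276 al 0.47 la -0.1087 3
   row 277 al 0.4696 la -0.1055 2
   row 278 al 0.4689 la -0.1026 4
   row 279 al 0.4677 la -0.0999 6
   row 280 al 0.4665 la -0.0971 6
   row 281 al 0.4665 la -0.0939 5
   row 282 al 0.4666 la -0.0907 6
   row 283 al 0.4668 la -0.0874 6
   row 284 al 0.4662 la -0.0845 6
   row 285 al 0.4639 la -0.0823 3
s6 yel 45 px 261.1 324.2 along 0.5083 lat -0.1637 -0.1165
s6 red 48 px 281.0 334.6 along 0.4671 lat -0.1116 -0.0815
 
[... 482 characters left out ...]
0815
   row 275 al 0.4708 la -0.1116 1
   row 276 al 0.47 la -0.1086 3
   row 277 al 0.4701 la -0.1053 3
   row 278 al 0.4689 la -0.1026 4
   row 279 al 0.4677 la -0.0999 6
   row 280 al 0.4665 la -0.0971 6
   row 281 al 0.4665 la -0.0939 5
   row 282 al 0.4666 la -0.0907 6
   row 283 al 0.4668 la -0.0874 6
   row 284 al 0.4662 la -0.0845 6
   row 285 al 0.4639 la -0.0823 3
top0 yel 53 px 243.9 307.2 along 0.5124 lat -0.1611 -0.1162
top0 red 45 px 265.8 288.9 along 0.4723 lat -0.1064 -0.0855
   row 263 al 0.477 la -0.1043 2
   row 264 al 0.4758 la -0.0977 8
   row 265 al 0.4739 la -0.096 11
   row 266 al 0.4721 la -0.0938 9
   row 267 al 0.4696 la -0.0969 10
   row 268 al 0.4684 la -0.0907 5
```

The cameras put the rider 39–40 mm from home (top 40, side about 39–41, wrist 36–38). The tool has pulled 30.6 mm so far, so 9 mm more.

```bash
python3 -m inch '-0.003 0 0 0 0.01; -0.006 0 0 0 0.01; -0.009 0 0 0 0.01; -0.009 0 0 0 0.01; -0.009 0 0 0 0.01' 50
python3 - <<'E'
from h import *
a9=np.radians(9.2); x9=np.array([np.cos(a9),np.sin(a9)]); y9=np.array([-x9[1],x9[0]])
s=arm.observe(); print("tcp along moved",(s["position"][:2]-np.array([.53427,-.09038]))@x9, (s["position"][:2]-np.array([.53427,-.09038]))@y9)
shot("side","s8"); print([(np.round(d["point"],1).tolist(),round(d["conf"],2)) for d in arm.place_of("side","pointer")[:1]])
for f in("s6","s7","s8"):
    im=cv2.imread(f"pics/{f}.png").astype(int); b=(245,285,300,360); q=im[b[0]:b[1],b[2]:b[3]]; B,G,Rr=q[...,0],q[...,1],q[...,2]
    y,x=np.where((Rr-B>50)&(G-B>30)&(Rr-G<70)); P=np.array([atz("side",(j+b[0],i+b[2]),.036)[:2] for j,i in zip(y,x)]); al=P@x9; la=P@y9; k=(la>-.145)&(la<-.11); print(f,k.sum(),al[k].mean().round(4),al[k].std().round(4),la[k].min().round(4),la[k].max().round(4))
cv2.imwrite("pics/c8.png",cv2.resize(cv2.imread("pics/s8.png")[235:305,290:380],(720,560),interpolation=cv2.INTER_CUBIC))
E
```

```text
clock: 16.15
position: [0.4956, -0.0971, 0.2404]
ee_rot: [3.131, 0.247, 0.01]
force: [10.5, -5.1, -9.9]
width: 0.281
gripper_force: 50.0
tcp along moved -0.03922771286648747 -0.00041333504248656025
[([272.6, 335.5], 0.79)]
s6 26 0.5079 0.0017 -0.144 -0.1165
s7 21 0.4783 0.0014 -0.1444 -0.1158
s8 23 0.4696 0.0015 -0.1445 -0.1152
```

View pics/c8.png

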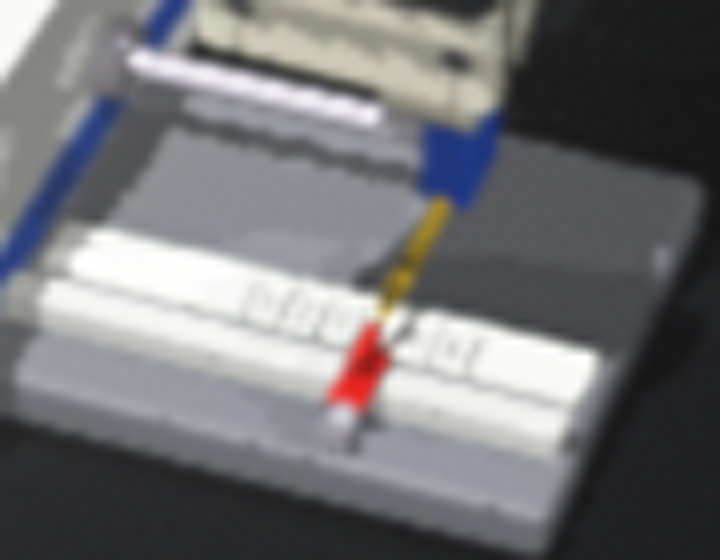

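In the side view the pointer (tip at crop (385,315)) lines up with the red tab at (365,365), within about 1–2 mm. I'll pull 1 mm more, hold, and hand in.

```bash
python3 -m inch '-0.001 0 0 0 0.01; -0.001 0 0 0 0.01; -0.001 0 0 0 0.01; -0.001 0 0 0 0.01; -0.001 0 0 0 0.01' 50
for i in 1 2; do python3 -m inch '0 0 0 0 0.01; 0 0 0 0 0.01; 0 0 0 0 0.01; 0 0 0 0 0.01; 0 0 0 0 0.01' >/dev/null; done
python3 - <<'E'
from h import *
s=arm.observe(); print(s["clock"],s["position"],s["gripper_force"],np.abs(s["dq"]).max()); print(arm.sign_off())
E
```

```text
clock: 16.75
position: [0.4948, -0.0972, 0.2404]
ee_rot: [3.131, 0.247, 0.01]
force: [11.6, -4.4, -9.3]
width: 0.277
gripper_force: 50.0
17.75 [ 0.49476795 -0.09719861  0.24036285] 49.997538328170776 0.0018790907630383616
the job is handed in; nothing more can be done
None
```

The job is handed in, with no verdict returned: the amber cell is seated in the well and let go, and the slide is held at the red rider with a 50 N grip, the pointer about 1–2 mm off by the cameras (5 mm allowed).

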